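# Hold a sight glass in the strain viewer's light path

## Task

Before a sight glass goes into its brass frame it is looked through in the strain viewer. Slide the lamp's dimmer to the long mark on its scale, then take the tallest of the three sight glasses out of the wooden rack, gripping it only by its two narrow frosted sides and never touching its clear ones with the fingers, and finish while still holding it upright in the light path between the two round windows: midway between them, its middle on the beam, its clear faces square to the light, not touching the viewer. Leave the other two glasses in the rack, and do not push the tub, the brass frame, the brass bracket or the bowl about.

Things in the scene. Friction and masses are not known exactly. Their poses are not given: they have to be found in the camera images.
- viewer: Strain viewer, fixed: grey base 220 (x) x 300 (y) x 35 mm high; lamp house (100 x 95 mm) on its -y end, analyser plate (100 x 16 mm, eyepiece outside) on its +y end, both to 165 mm above the bench. Their round windows (rings 80 mm across) face each other over a 119 mm gap. Dimmer on the deck at x -70 mm. Origin: centre of the base's underside; light runs along y, z up.
- beam (a point): The middle of the light path: 115 mm above the bench, midway between the two windows (viewer frame 45, 17.5, 115 mm). Axes as the viewer: y along the light, z up. Free space of 59 mm along y either way to the windows' rings; deck 80 mm below.
- dimmer (a joint): Position of the dimmer grip along its track, m: 0 at the -y end, 0.10 at the +y end, growing towards the viewer's +y. At the long mark it reads 0.075. Moves against a friction of 1.5 N and stays where it is left.
- dimmer_top (a point): Centre of the top of the dimmer grip, a black fader cap 26 (across the track, x) x 14 (along the track, y) x 18 mm high with a white centre line; its top is 23.5 mm above the deck, 58.5 mm above the bench. Axes as the viewer.
- dimmer_mark (a point): Where dimmer_top is when the grip's centre line is on the long mark: the longest, thickest white line of the scale, on both sides of the track; the short ticks are 10 mm apart. Axes as the viewer.
- rack: Wooden block 60 (x) x 160 (y) x 32 mm high, fixed to the bench, with three rectangular slots 32 (x) x 19 (y) mm, 20 mm deep, 50 mm apart along y, each holding one sight glass with its frosted sides to the rack's +x and -x (1 mm play all round). Origin: centre of its underside.
- tall_glass: Glass block 30 (x) x 17 (y) x 95 mm tall, upright in a rack slot. Its two narrow sides (17 mm wide, at +x and -x, 30 mm apart) are frosted, matt white; its two wide sides (at +y and -y, 17 mm apart) are clear, polished. Origin: centre of its underside; z up. About 120 g. The tallest of the three: the one to hold. Its top is 107 mm above the bench while in the rack.
- tall_glass_mid (a point): The middle of the tall glass, 47.5 mm above its underside. Axes as the glass: y through its clear faces, x through its frosted sides.
- short_glass_a: Glass block 30 (x) x 17 (y) x 65 mm tall, upright in a rack slot. Its two narrow sides (17 mm wide, at +x and -x, 30 mm apart) are frosted, matt white; its two wide sides (at +y and -y, 17 mm apart) are clear, polished. Origin: centre of its underside; z up. About 85 g. To be left in the rack.
- short_glass_b: Glass block 30 (x) x 17 (y) x 65 mm tall, upright in a rack slot. Its two narrow sides (17 mm wide, at +x and -x, 30 mm apart) are frosted, matt white; its two wide sides (at +y and -y, 17 mm apart) are clear, polished. Origin: centre of its underside; z up. About 85 g. To be left in the rack.
- tub: Open clear plastic tub 130 x 170 x 65 mm with small brass parts; origin centre of its underside; bystander.
- gauge_frame: Flat brass frame 130 x 46 x 12 mm with a window, which a sight glass will go into; bystander.
- pedestal_bowl: Small bronze bowl on a foot, 110 mm across, 58 mm high; bystander.
- bracket: Flat brass winged bracket 120 mm long, 3 mm thick with two square bosses to 13 mm; bystander.
Not all that is in view belongs to the job. What is shaped like the tall_glass but orange or red is not meant.

How it is judged:
By the outcome, as a careful person would: the job done as asked, in the order asked, and still so for the second after the job is handed in, while the arm keeps its last pose, push and grip.
It also fails if it takes over 58 s, if anything falls off the work surface, if the arm or the gripper's body presses on something with over 40 N, if the wrist force passes 120 N, or if a joint passes its speed limit or range.

## Robot

A 6-joint arm with a two-finger parallel gripper is mounted at the origin on the work surface. World frame = base frame: x ahead of the robot, y to its left, z up, the work surface at z = 0. Lengths are in m, angles in rad, forces in N, time in s.
With the tool pointing down it reaches from about 0.3 to 0.775 m from the base axis. Payload 14.6 kg.
Tool frame: the origin (TCP) lies midway between the tips of the shut fingers; the grasp point (between the pads) lies 19 mm behind it; z points along the fingers, y is the line along which they close (so a half turn about z gives the same grasp; the last joint's range is limited). The gripper opens to 94 mm and grips with 3 to 60 N. Pads are 16 mm wide; open, the fingers measure 119 mm over their backs; the gripper's body (75 mm by 177 mm) begins 78 mm behind the grasp point.
Start: joints at [1.234, 0.3, 1.521, -0, 1.321, -0.067], TCP at [0.147, 0.53, 0.205] pointing down, gripper open.
Joint ranges: [-3.03, 3.03], [-0.79, 2.21], [0.23, 2.52], [-1.04, 4.18], [0, 3.07], [-2.55, 2.55]. Speed limits (rad/s): [2.22, 2.22, 2.57, 3.14, 3.14, 3.14].

## Interface

Orientations are given as [roll, pitch, yaw] about the fixed x, y, z axes, in that order (R = Rz(yaw) Ry(pitch) Rx(roll)).
In Python, from station import ctrl gives the robot as it stands. The module is installed in compiled form; this text tells all that it offers.
- The arm moves only by the tool servo_tool, never from a script. Its argument "plan" is a list of rows, each a list of 7 numbers: the opening in per cent of the stroke, from 0 (shut) to 100 (fully open), then the shift along the tool's x, y, z in m, then the turn, a rotation vector about the tool's x, y, z in rad. A call has exactly 8 rows; each row shifts and turns the commanded pose from where the row before left it, along the tool's axes as they then stand; what a row does not reach is not made up. A row lasts 1/8 s, in which the tool goes at most 62.5 mm and 10.7 degrees, less where a joint would pass 70% of its speed; a pose out of reach is approached as far as the arm can. A call with a gripper value outside its range is refused whole. The fingers move at their own pace and stop on an object; "force" is the grip in N (left out, the last holds). Time passes only in rows, so rows that do not move let the fingers close, or fill a call up. It gives the time, the measured TCP pose, the force, the opening and the grip force at its end, in the units of the state.
- ctrl.get_obs(): the state, without advancing time (a new reading comes with each control period).
- ctrl.camera(name): name is "scene" or "top" or "wrist"; returns a dict with "pixels" (400x640x3 uint8, red, green, blue), "z_map" (400x640 float32, m along the optical axis (not along the pixel's ray), 0 where there is no reading), "mtx" (3x3 intrinsics, pixels), "pose" (4x4, takes a point from camera to world coordinates). Camera axes: x right, y up, looking along -z (the intrinsics and any distortion apply to the point x, -y, -z); pixel columns grow to the right and rows downward; lengths in m; the calibration is good to about 2 mm. A picture is of the moment at which its call begins.
- ctrl.hand_in(): hands the job in; it is judged then, once.
The state is a dict: "time_s": time; "qpos": joint angles; "joint_vel": joint speeds; "tau": joint torques, N m; "ee_pos": TCP position; "eef_rot": TCP orientation; "force": force on the tool from outside, world axes, zero at the start; "moment": the same for the moment, N m; "grip_width": finger opening in m; "grip_force": force on a finger pad.
Only numpy, scipy, OpenCV 4.12 (cv2) and the standard library are available. Lean on these libraries where they do the work, as an engineer would, in place of code of your own. Each camera call takes 0.05 s, during which the arm holds its last target. There are 200 camera calls.

## Working session

There is one attempt and no reset: what is moved stays moved. The work goes in short steps, Python scripts to look and compute and a tool call to move; the robot and the scene stay as the last step left them, time stands still between calls to the robot, and variables do not carry over. Pictures are saved under pics/ and viewed, at most 10 in all, crops included, and the job is handed in when it is done.

Besides the shell and the picture viewer there is one more tool, called after "Emit:" by a JSON object that holds its "fn" and its "kwargs". servo_tool: Moves the arm, as the interface text tells. Its arguments: {"type":"object","properties":{"plan":{"type":"array","items":{"type":"array","items":{"type":"number"}}},"force":{"type":"number"}},"required":["plan"]}

```bash
mkdir -p pics
python3 - <<'E'
from station import ctrl
import cv2,numpy as np
for n in ("scene","top"):
    c=ctrl.camera(n); cv2.imwrite(f"pics/{n}0.png",c["pixels"][:,:,::-1]); np.savez(f"{n}0.npz",**c)
    print(n,c["mtx"].tolist(),np.round(c["pose"],3).tolist(),[k for k in c])
print(ctrl.get_obs())
E
```

```text
scene [[453.3604617945964, 0.0, 322.56847895006064], [0.0, 453.3604617945964, 197.05542131851368], [0.0, 0.0, 1.0]] [[0.041, -0.568, 0.822, 1.387], [0.999, 0.043, -0.02, -0.13], [-0.024, 0.822, 0.569, 0.664], [0.0, 0.0, 0.0, 1.0]] ['pixels', 'z_map', 'mtx', 'pose']
top [[462.57896210851624, 0.0, 321.8781500328514], [0.0, 462.57896210851624, 196.08922642352582], [0.0, 0.0, 1.0]] [[-0.012, 0.998, -0.061, 0.5], [-1.0, -0.013, -0.018, -0.134], [-0.019, 0.061, 0.998, 1.212], [0.0, 0.0, 0.0, 1.0]] ['pixels', 'z_map', 'mtx', 'pose']
{'time_s': 0.1, 'qpos': array([ 1.23439161e+00,  3.00396127e-01,  1.52147767e+00, -9.49371344e-06,
        1.32070820e+00, -6.66294346e-02]), 'joint_vel': array([-0.00032334, -0.00114694, -0.00303648,  0.00074633, -0.00230578,
        0.00060618]), 'tau': array([ 1.40771510e-03, -5.32645404e+01, -3.53288305e+01,  7.09301163e-02,
        2.34858587e-02,  1.17158865e-05]), 'ee_pos': array([0.14653094, 0.52989225, 0.2049712 ]), 'eef_rot': array([-3.14060490e+00, -5.66948193e-05,  2.87181970e+00]), 'force': array([-0.35811421, -0.06313766, -0.03505167]), 'moment': array([0.03782625, 0.044245  , 0.00846112]), 'grip_force': 0.0, 'grip_width': 0.0939560655082183}
```

View pics/scene0.png

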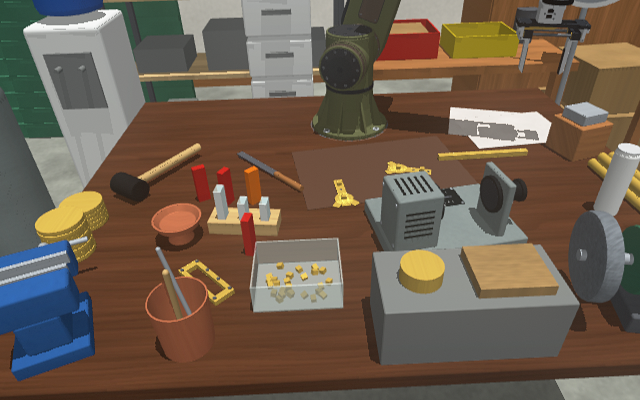

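View pics/top0.png

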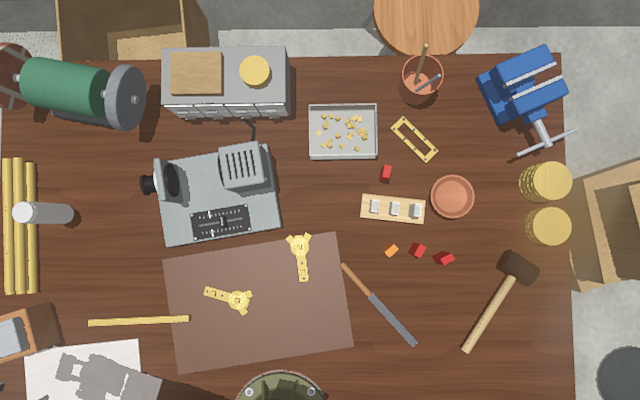

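The scene view shows the tall glass at the rack's left end (221,200), a red block in front of it (248,232), and the viewer at (450,210). In the top view the rack is at (392,208), the viewer at (217,195) and the dimmer panel at (220,222).

```bash
cat > h.py <<'E'
import numpy as np,cv2
def cloud(c):
    K=c["mtx"];z=c["z_map"].astype(float);v,u=np.mgrid[0:z.shape[0],0:z.shape[1]]
    P=np.stack([(u-K[0,2])/K[0,0]*z,-(v-K[1,2])/K[1,1]*z,-z],-1)
    return P@c["pose"][:3,:3].T+c["pose"][:3,3]
def ray(c,u,v,h):
    K=c["mtx"];d=c["pose"][:3,:3]@np.array([(u-K[0,2])/K[0,0],-(v-K[1,2])/K[1,1],-1.]);o=c["pose"][:3,3]
    return o+d*(h-o[2])/d[2]
def blobs(P,m,amin=10):
    n,l,s,_=cv2.connectedComponentsWithStats(m.astype(np.uint8))
    for i in range(1,n):
        if s[i,4]>=amin:
            q=P[l==i]; r=cv2.minAreaRect((q[:,:2]*1000).astype(np.float32))
            print(s[i].tolist(),"med",np.round(np.median(q,0)*1000,1),"zmax",round(q[:,2].max()*1000,1),"rect",np.round(r[0],1),np.round(r[1],1),round(r[2],1))
E
python3 - <<'E'
from h import *
c=dict(np.load("top0.npz"));P=cloud(c)
I=c["pixels"]
box=np.zeros(P.shape[:2],bool);box[150:280,345:470]=1
print("rack region");
z=P[...,2]
blobs(P,box&(z>.026)&(z<.04),40)
print("tops");blobs(P,box&(z>.06),8)
vb=np.zeros_like(box);vb[135:255,135:290]=1
print("viewer deck");blobs(P,vb&(z>.025)&(z<.045),60)
print("viewer tops");blobs(P,vb&(z>.14)&(z<.18),20)
print("cap");blobs(P,vb&(z>.05)&(z<.065),5)
cv2.imwrite("pics/crop1.png",np.hstack([cv2.resize(I[195:250,155:285],None,fx=5,fy=5,interpolation=2),])[:,:,::-1])
E
```

```text
rack region
[440, 186, 21, 20, 151] med [ 564.4 -436.9   38.3] zmax 40.0 rect [ 564.1 -432.7] [51.3 47. ] 12.6
[360, 194, 65, 30, 1102] med [ 536.5 -282.4   32.8] zmax 39.8 rect [ 537.1 -291.2] [161.1  60.2] 83.0
tops
[345, 150, 32, 6, 63] med [ 672.5 -212.2   65.7] zmax 1212.5 rect [ 607.7 -167.8] [ 63.5 217.4] 56.3
[381, 165, 10, 15, 115] med [ 624.1 -268.7   95.2] zmax 101.6 rect [ 625.5 -270.1] [17.1 30.3] 78.3
[370, 200, 9, 13, 94] med [ 542.9 -240.9   77.6] zmax 84.2 rect [ 543.  -241.3] [17.4 29.8] 83.3
[390, 202, 9, 13, 99] med [ 537.4 -289.6   77.4] zmax 82.7 rect [ 537.1 -290.9] [17.3 29.9] 83.0
[410, 204, 12, 13, 138] med [ 530.9 -336.5  106.5] zmax 113.7 rect [ 531.1 -340.2] [17.6 29.8] 83.9
[432, 204, 6, 8, 10] med [ 536.7 -392.2   61.1] zmax 63.3 rect [ 537.9 -391.8] [20.8  2.4] 26.9
[383, 244, 15, 14, 118] med [ 436.1 -275.5   94.8] zmax 1212.5 rect [ 471.3 -215. ] [168.7  33.1] 59.6
[411, 244, 15, 15, 127] med [ 433.4 -343.5   94.2] zmax 100.2 rect [ 433.3 -345.3] [17.8 30.2] 59.5
[437, 253, 17, 13, 143] med [ 413.9 -406.6   94.6] zmax 1212.5 rect [ 447.  -276.9] [303
[... 355 characters left out ...]
 [684.4  29.8  55.2] zmax 63.8 rect [683.4  29.6] [16.7  1.7] 10.0
[266, 158, 1, 5, 5] med [662.8  26.4  58.3] zmax 65.0 rect [662.9  26.5] [12.3  0.1] 8.7
[174, 164, 4, 10, 15] med [646.1 256.5  56.4] zmax 63.5 rect [644.8 256.4] [23.5  1.8] 12.0
[268, 170, 2, 11, 11] med [625.2  20.   55.9] zmax 64.7 rect [625.1  20.2] [26.7  1.3] 9.0
[265, 182, 6, 6, 10] med [596.3  18.7  56.7] zmax 63.4 rect [598.8  20.3] [ 6.7 17.4] 49.8
[176, 186, 6, 18, 28] med [573.6 245.6  56.7] zmax 64.2 rect [578.3 245.8] [11.3 43.6] 82.6
[237, 192, 5, 1, 5] med [583.1  95.2  55.7] zmax 63.7 rect [583.   94.6] [0.5 8.6] 4.8
[218, 216, 8, 11, 64] med [510.8 138.5  58.6] zmax 62.7 rect [510.  139.1] [25.7 14.4] 12.1
```

View pics/crop1.png

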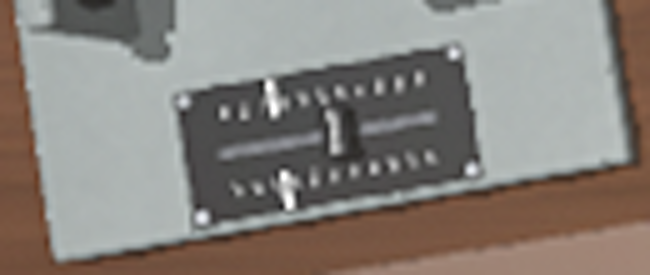

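The crop shows the long mark at about (273,97) and (289,190) in crop pixels. The cap is at about (340,133), so it has to go left, which is +y.

Emit:
{"fn": "servo_tool", "kwargs": {"plan": [[40,0,0,0,0,0,-0.145],[40,0,0,0,0,0,-0.145],[40,0,0,0,0,0,-0.143],[40,-0.028,-0.042,0,0,0,0],[40,-0.028,-0.042,0,0,0,0],[40,-0.028,-0.042,0,0,0,0],[40,-0.028,-0.042,0,0,0,0],[40,-0.028,-0.042,0,0,0,0]]}}

```text
time_s: 1.1
ee_pos: [0.3197, 0.3442, 0.2053]
eef_rot: [-3.141, -0.0, -2.978]
force: [-0.5, -0.2, -0.4]
grip_width: 0.0377
grip_force: 0.0
```

```bash
cat >> h.py <<'E'
from scipy.spatial.transform import Rotation as Ro
def delta(x,y,z,yawdeg):
    from station import ctrl
    o=ctrl.get_obs();R=Ro.from_euler("xyz",o["eef_rot"]);T=Ro.from_euler("xyz",[np.pi,0,np.radians(yawdeg)])
    print("t",round(o["time_s"],2),"pos",np.round(o["ee_pos"]*1000,1),"rot",np.round(np.degrees(o["eef_rot"]),2),"F",np.round(o["force"],1),"w",round(o["grip_width"]*1000,1),"gf",round(o["grip_force"],1),"q",np.round(o["qpos"],2))
    d=np.array([x,y,z])-o["ee_pos"]
    print("turn first (tool)",np.round((R.inv()*T).as_rotvec(),4),"then shift",np.round(T.inv().apply(d)*1000,1),"| unturned shift",np.round(R.inv().apply(d)*1000,1))
E
python3 - <<'E'
from h import *
c=dict(np.load("top0.npz"));P=cloud(c)
# viewer pose refinement: deck outline fit
z=P[...,2];vb=np.zeros(z.shape,bool);vb[135:255,135:290]=1
a=np.radians(9.3);C=np.array([577.5,159.5]);Rt=np.array([[np.cos(a),np.sin(a)],[-np.sin(a),np.cos(a)]])
for n,(u,v) in dict(m1=(209.2,214.0),m2=(212.4,232.6)).items():
    p=ray(c,u,v,.036)*1000; print(n,p.round(1),(Rt@(p[:2]-C)).round(1))
I=c["pixels"].astype(int)
# white pixels on panel, in viewer frame
m=np.zeros(z.shape,bool);m[205:245,188:255]=1;m&=(I.min(2)>150)&(z<.045)
for v,u in np.argwhere(m): 
    q=Rt@(ray(c,u,v,.036)[:2]*1000-C)
    if q[0]<-35 : print(u,v,q.round(1),I[v,u].mean().round(),end="; ")
print()
delta(.510,.139,.205,189.3)
E
```

```text
m1 [529.2 175.5  36. ] [-45.   23.6]
m2 [481.8 167.2  36. ] [-93.2  23.1]
245 205 [-38.3 -70.5] 227.0; 246 205 [-38.7 -73. ] 199.0; 248 205 [-39.6 -78. ] 171.0; 249 205 [-40.1 -80.5] 181.0; 250 205 [-40.5 -83.1] 178.0; 251 205 [-41.  -85.6] 177.0; 252 205 [-41.4 -88.1] 178.0; 253 205 [-41.9 -90.6] 178.0; 254 205 [-42.3 -93.1] 178.0; 245 206 [-40.8 -70. ] 197.0; 246 206 [-41.3 -72.6] 161.0; 248 206 [-42.2 -77.6] 170.0; 249 206 [-42.6 -80.1] 183.0; 250 206 [-43.  -82.6] 179.0; 251 206 [-43.5 -85.2] 177.0; 252 206 [-43.9 -87.7] 177.0; 253 206 [-44.4 -90.2] 176.0; 254 206 [-44.8 -92.7] 177.0; 248 207 [-44.7 -77.2] 170.0; 249 207 [-45.1 -79.7] 185.0; 250 207 [-45.6 -82.2] 180.0; 251 207 [-46.  -84.7] 178.0; 252 207 [-46.5 -87.3] 177.0; 253 207 [-46.9 -89.8] 176.0; 254 207 [-47.3 -92.3] 178.0; 248 208 [-47.2 -76.8] 164.0; 249 208 [-47.6 -79.3] 184.0; 250 208 [-48.1 -81.8] 179.0; 251 208 [-48.5 -84.3] 179.0; 252 208 [-49.  -86.9] 177.0; 253 208 [-49.4 -89.4] 177.0; 254 208 [-49.9 -91.9] 177.0; 248 209 [-49.7 -76.3] 166.0; 249 209 [-50.2 -78.9] 186.0; 250 209 [-50.6 -81.4] 180.0; 251 209 [-5
[... 9740 characters left out ...]
0; 200 240 [-106.3   57.3] 189.0; 201 240 [-106.7   54.8] 179.0; 202 240 [-107.2   52.3] 164.0; 188 241 [-103.5   88. ] 182.0; 189 241 [-104.    85.4] 182.0; 190 241 [-104.4   82.9] 181.0; 191 241 [-104.8   80.4] 182.0; 192 241 [-105.3   77.9] 185.0; 194 241 [-106.2   72.8] 167.0; 195 241 [-106.6   70.3] 157.0; 197 241 [-107.5   65.3] 156.0; 188 242 [-106.    88.4] 177.0; 189 242 [-106.5   85.8] 172.0; 190 242 [-106.9   83.3] 163.0; 
t 1.1 pos [319.7 344.2 205.3] rot [-1.7999e+02 -1.0000e-02 -1.7064e+02] F [-0.5 -0.2 -0.4] w 37.7 gf 0.0 q [ 0.74  0.12  1.74 -0.    1.28 -0.99]
turn first (tool) [-0.0002 -0.0002  0.001 ] then shift [-154.6 -233.3    0.3] | unturned shift [-154.4 -233.4    0.3]
```

Emit:
{"fn": "servo_tool", "kwargs": {"plan": [[40,-0.03,-0.045,0,0,0,0],[40,-0.03,-0.045,0,0,0,0],[40,-0.03,-0.045,0,0,0,0],[40,-0.03,-0.045,0,0,0,0],[40,-0.0345,-0.0533,0,0,0,0],[40,0,0,0.03,0,0,0],[40,0,0,0.03,0,0,0],[40,0,0,0,0,0,0]]}}

```text
time_s: 2.1
ee_pos: [0.5075, 0.1409, 0.1436]
eef_rot: [-3.141, -0.004, -2.979]
force: [-0.0, -0.0, 0.3]
grip_width: 0.0375
grip_force: 0.0
```

Run:
```python
from h import *
from station import ctrl
c=ctrl.camera("wrist");np.savez("w1.npz",**c)
cv2.imwrite("pics/w1.png",c["pixels"][:,:,::-1])
delta(.510,.139,.044,189.3)
```

```text
t 2.15 pos [508.3 141.3 145.4] rot [-1.8000e+02 -8.0000e-02 -1.7065e+02] F [ 0.2 -0.7  0.7] w 37.7 gf 0.0 q [ 0.2   0.31  1.66  0.    1.18 -1.53]
turn first (tool) [-0.0001 -0.0015  0.0009] then shift [ -1.3  -2.5 101.4] | unturned shift [ -1.5  -2.5 101.4]
```

View pics/w1.png

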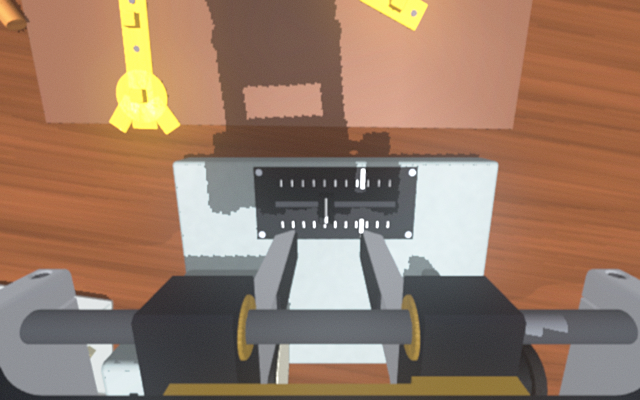

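The wrist view shows the cap's line at column 326 (rows 198–222), between the open fingers. The long mark is at (363,178) and (361,226).

Run:
```python
from h import *
c=dict(np.load("w1.npz"));I=c["pixels"].astype(int).min(2)
a=np.radians(9.3);C=np.array([577.5,159.5]);Rt=np.array([[np.cos(a),np.sin(a)],[-np.sin(a),np.cos(a)]])
def bl(r,h,nm,t=190):
    v0,v1,u0,u1=r;m=(I[v0:v1,u0:u1]>t).astype(np.uint8)
    n,l,s,ce=cv2.connectedComponentsWithStats(m)
    for i in range(1,n):
        if s[i,4]>12:
            p=ray(c,ce[i,0]+u0,ce[i,1]+v0,h)*1000;print(nm,(ce[i]+[u0,v0]).round(1),s[i,2:].tolist(),p.round(1),(Rt@(p[:2]-C)).round(1))
bl((195,225,318,334),.0585,"cap")
bl((165,193,275,395),.0355,"far");bl((215,234,275,395),.0355,"near")
```

```text
cap [325.8 214.9] [4, 26, 44] [515.  139.2  58.5] [-64.9  -9.9]
far [362.2 178.4] [6, 22, 103] [481.9 167.5  35.5] [-93.   23.3]
far [357.  182.7] [3, 8, 21] [486.6 163.5  35.5] [-89.1  18.6]
near [325.5 220.8] [4, 13, 34] [527.8 140.8  35.5] [-52.1 -10.5]
near [361.  225.6] [5, 15, 69] [527.  175.   35.5] [-47.4  23.5]
near [282.2 224. ] [3, 7, 16] [537.7 100.5  35.5] [-48.8 -51.8]
near [292.9 224. ] [3, 7, 19] [536.  110.6  35.5] [-48.9 -41.5]
near [303.2 224. ] [3, 7, 16] [534.4 120.3  35.5] [-48.9 -31.7]
near [313.9 224. ] [3, 7, 19] [532.7 130.4  35.5] [-48.9 -21.5]
near [334.9 224. ] [3, 7, 19] [529.4 150.1  35.5] [-48.9  -1.5]
near [345.4 224.1] [3, 7, 15] [527.9 160.1  35.5] [-48.8   8.6]
near [355.9 224. ] [3, 7, 19] [526.2 169.9  35.5] [-49.   18.6]
near [366.3 224.2] [3, 7, 16] [524.7 179.7  35.5] [-48.8  28.5]
near [376.9 224. ] [3, 7, 19] [522.9 189.7  35.5] [-49.   38.6]
near [387.3 224.2] [3, 7, 16] [521.5 199.5  35.5] [-48.8  48.5]
```

Emit:
{"fn": "servo_tool", "kwargs": {"plan": [[40,-0.001,-0.0025,0.03,0,0,0],[40,0,0,0.03,0,0,0],[40,0,0,0.03,0,0,0],[40,0,0,0.01,0,0,0],[40,0,0,0,0,0,0],[40,0,0,0,0,0,0],[40,0,0,0,0,0,0],[40,0,0,0,0,0,0]]}}

```text
time_s: 3.15
ee_pos: [0.5102, 0.139, 0.046]
eef_rot: [3.142, 0.001, -2.978]
force: [-0.0, 0.5, -0.7]
grip_width: 0.0379
grip_force: 0.0
```

Emit:
{"fn": "servo_tool", "kwargs": {"plan": [[0,0,0,0.002,0,0,0],[0,0,0,0,0,0,0],[0,0,0,0,0,0,0],[0,0,0,0,0,0,0],[0,0,0.0083,0,0,0,0],[0,0,0.0085,0,0,0,0],[0,0,0.0085,0,0,0,0],[0,0,0.008,0,0,0,0]], "force": 8}}

```text
time_s: 4.15
ee_pos: [0.5044, 0.1725, 0.0434]
eef_rot: [-3.142, -0.0, -2.978]
force: [0.7, -1.7, -2.2]
grip_width: 0.0139
grip_force: 8.0
```

Run:
```python
from h import *
from station import ctrl
a=np.radians(9.3);C=np.array([577.5,159.5]);Rt=np.array([[np.cos(a),np.sin(a)],[-np.sin(a),np.cos(a)]])
delta(.5045,.172,.044,189.3)
delta(.5045,.172,.044,189.3)
c=ctrl.camera("wrist");np.savez("w2.npz",**c);cv2.imwrite("pics/w2.png",c["pixels"][100:400,150:500][:,:,::-1])
p=ctrl.get_obs()["ee_pos"][:2]*1000;print(Rt@(p-C))
```

```text
t 4.15 pos [504.4 172.5  43.4] rot [-180.     -0.   -170.63] F [ 0.7 -1.7 -2.2] w 13.9 gf 8.0 q [ 0.26  0.46  1.72 -0.    0.97 -1.47]
turn first (tool) [-0.     -0.      0.0012] then shift [-0.  -0.5 -0.6] | unturned shift [-0.  -0.5 -0.6]
t 4.15 pos [504.4 172.5  43.4] rot [-180.     -0.   -170.63] F [ 0.7 -1.7 -2.2] w 13.9 gf 8.0 q [ 0.26  0.46  1.72 -0.    0.97 -1.47]
turn first (tool) [-0.     -0.      0.0012] then shift [-0.  -0.5 -0.6] | unturned shift [-0.  -0.5 -0.6]
[-70.07414601  25.37074248]
```

View pics/w2.png

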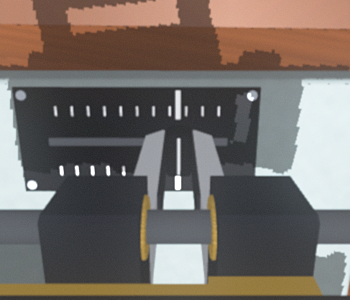

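The cap's line at (179,155) lies almost on the long mark at (178,105) and (178,182). I'll check that numerically.

Run:
```python
from h import *
c=dict(np.load("w2.npz"));I=c["pixels"].astype(int).min(2)
a=np.radians(9.3);C=np.array([577.5,159.5]);Rt=np.array([[np.cos(a),np.sin(a)],[-np.sin(a),np.cos(a)]])
for nm,(v0,v1),h in (("far",(188,222),.0355),("cap",(235,272),.0585),("near",(274,292),.0355)):
    s=I[v0:v1,320:337].astype(float); s=np.clip(s-130,0,None); 
    u=(s.sum(0)*np.arange(320,337)).sum()/s.sum(); v=(s.sum(1)*np.arange(v0,v1)).sum()/s.sum()
    p=ray(c,u,v,h)*1000;print(nm,round(u,2),round(v,1),p.round(1),(Rt@(p[:2]-C)).round(2))
```

```text
far 327.74 205.1 [482.3 167.8  35.5] [-92.57  23.57]
cap 328.25 254.8 [504.6 171.8  58.5] [-69.97  23.94]
near 327.53 282.8 [534.4 176.3  35.5] [-39.83  23.52]
```

Emit:
{"fn": "servo_tool", "kwargs": {"plan": [[35,0,0,0,0,0,0],[35,0,0,0,0,0,0],[35,0,0,0,0,0,0],[35,0,0,-0.04,0,0,0],[70,0,0,-0.055,0,0,0],[70,0,0,-0.055,0,0,0],[70,0,0,-0.03,0,0,0.18],[70,0,0,0,0,0,0.18]]}}

```text
time_s: 5.2
ee_pos: [0.5053, 0.1719, 0.2262]
eef_rot: [3.139, 0.004, 2.939]
force: [0.1, 0.2, -0.3]
grip_width: 0.0651
grip_force: 0.0
```

Emit:
{"fn": "servo_tool", "kwargs": {"plan": [[70,0,0,0,0,0,0.18],[70,0,0,0,0,0,0.18],[70,0,0,0,0,0,0.18],[70,0,0,0,0,0,0.18],[70,0,0,0,0,0,0.18],[70,0,0,0,0,0,0.18],[70,0,0,0,0,0,0.18],[70,0,0,0,0,0,0.18]]}}

```text
time_s: 6.2
ee_pos: [0.5045, 0.1717, 0.2235]
eef_rot: [-3.142, 0.0, 1.499]
force: [0.0, 0.6, 0.2]
grip_width: 0.066
grip_force: 0.0
```

Run:
```python
from h import *
delta(.531,-.3403,.22,83)
```

```text
t 6.2 pos [504.5 171.7 223.5] rot [-180.      0.     85.86] F [0.  0.6 0.2] w 66.0 gf 0.0 q [0.26 0.25 1.54 0.   1.35 0.33]
turn first (tool) [-0.    0.    0.05] then shift [-504.9   88.7    3.5] | unturned shift [-508.7   63.4    3.5]
```

Emit:
{"fn": "servo_tool", "kwargs": {"plan": [[70,0,0,0,0,0,0.05],[70,-0.05,0.009,0,0,0,0],[70,-0.055,0.01,0,0,0,0],[70,-0.055,0.01,0,0,0,0],[70,-0.055,0.01,0,0,0,0],[70,-0.055,0.01,0,0,0,0],[70,-0.055,0.01,0,0,0,0],[70,-0.055,0.01,0,0,0,0]]}}

```text
time_s: 7.2
ee_pos: [0.5288, -0.2156, 0.2236]
eef_rot: [3.141, 0.0, 1.454]
force: [1.4, -0.2, -0.2]
grip_width: 0.066
grip_force: 0.0
```

Emit:
{"fn": "servo_tool", "kwargs": {"plan": [[70,-0.055,0.01,0,0,0,0],[70,-0.045,0.007,0,0,0,0],[70,-0.025,0.0027,0,0,0,0],[70,0,0,0,0,0,0],[70,0,0,0.02,0,0,0],[70,0,0,0.02,0,0,0],[70,0,0,0,0,0,0],[70,0,0,0,0,0,0]]}}

```text
time_s: 8.2
ee_pos: [0.5346, -0.3396, 0.1846]
eef_rot: [3.14, 0.001, 1.455]
force: [-0.7, -0.1, 0.4]
grip_width: 0.0658
grip_force: 0.0
```

Run:
```python
from h import *
from station import ctrl
c=ctrl.camera("wrist");np.savez("w3.npz",**c);cv2.imwrite("pics/w3.png",c["pixels"][:,:,::-1])
delta(.531,-.3403,.073,83)
P=cloud(c);z=P[...,2]
print("tall top");blobs(P,(z>.1)&(z<.114),30)
print("rack");blobs(P,(z>.027)&(z<.037),300)
t=ctrl.camera("top");P=cloud(t);z=P[...,2];np.savez("top1.npz",**t)
m=np.zeros(z.shape,bool);m[190:250,200:230]=1;print("cap");blobs(P,m&(z>.05)&(z<.065),15)
```

```text
t 8.25 pos [ 534.6 -339.8  184.7] rot [1.7992e+02 4.0000e-02 8.3380e+01] F [-0.1 -0.6 -0. ] w 66.1 gf 0.0 q [-0.62  0.5   1.29  0.    1.35 -0.51]
turn first (tool) [0.0014 0.0007 0.0066] then shift [ -0.9  -3.5 111.7] | unturned shift [ -0.8  -3.7 111.7]
tall top
[308, 200, 36, 22, 770] med [ 532.8 -341.4  107.2] zmax 109.3 rect [ 532.5 -342.2] [17.7 29.7] 83.4
rack
[453, 0, 8, 89, 363] med [ 672.5 -212.5   32.1] zmax 37.0 rect [ 672.4 -213.9] [ 5.6 78.8] 3.6
[584, 0, 14, 68, 551] med [ 799.5 -217.8   32.1] zmax 37.0 rect [ 799.4 -218.1] [ 3.9 59.5] 1.0
[296, 61, 62, 158, 6433] med [ 541.3 -276.8   32.3] zmax 37.0 rect [ 538.8 -292.7] [160.  60.] 83.1
[587, 130, 53, 83, 595] med [ 820.2 -346.3   32. ] zmax 37.0 rect [ 830.8 -353.8] [88.3 33.4] 76.3
cap
[205, 219, 7, 11, 64] med [503.7 172.9  58.7] zmax 64.2 rect [504.3 173.5] [25.8 14.1] 9.7
```

View pics/w3.png

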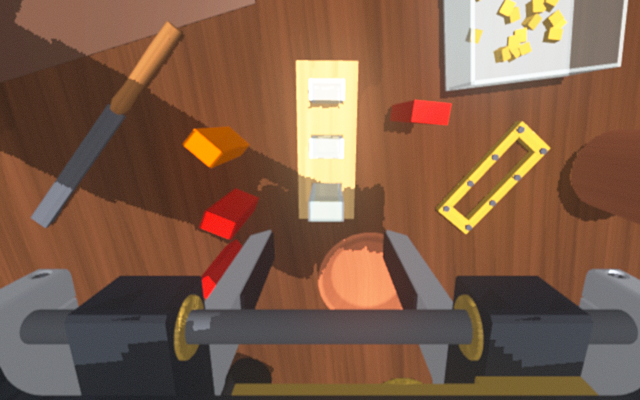

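The wrist view shows the tall glass centred at (326,205) at the rack's end. The fingers line up with its frosted sides and nothing is in their way.

Emit:
{"fn": "servo_tool", "kwargs": {"plan": [[70,-0.0017,-0.0026,0.025,0,0,0],[70,0,0,0.025,0,0,0],[70,0,0,0.025,0,0,0],[70,0,0,0.02,0,0,0],[70,0,0,0.0165,0,0,0],[70,0,0,0,0,0,0],[70,0,0,0,0,0,0],[70,0,0,0,0,0,0]]}}

```text
time_s: 9.3
ee_pos: [0.5317, -0.3417, 0.0729]
eef_rot: [3.14, 0.001, 1.455]
force: [-0.0, 0.3, -0.8]
grip_width: 0.066
grip_force: 0.0
```

Run:
```python
from h import *
delta(.5318,-.3412,.073,83.2)
```

```text
t 9.3 pos [ 531.7 -341.7   72.9] rot [1.7993e+02 4.0000e-02 8.3360e+01] F [-0.   0.3 -0.8] w 66.0 gf 0.0 q [-0.63  0.61  1.4   0.    1.13 -0.51]
turn first (tool) [0.0012 0.0007 0.0027] then shift [ 0.5 -0.  -0.1] | unturned shift [ 0.5 -0.  -0.1]
```

Emit:
{"fn": "servo_tool", "kwargs": {"plan": [[50,0.0005,0,0,0,0,0],[42,0,0,0,0,0,0],[36,0,0,0,0,0,0],[25,0,0,0,0,0,0],[25,0,0,0,0,0,0],[25,0,0,0,0,0,0],[25,0,0,0,0,0,0],[25,0,0,0,0,0,0]], "force": 20}}

```text
time_s: 10.3
ee_pos: [0.5315, -0.3409, 0.072]
eef_rot: [-3.142, 0.0, 1.455]
force: [-0.0, -0.5, 0.2]
grip_width: 0.0297
grip_force: 20.0
```

Emit:
{"fn": "servo_tool", "kwargs": {"plan": [[25,0,0,-0.01,0,0,0],[25,0,0,-0.015,0,0,0],[25,0,0,-0.025,0,0,0],[25,0,0,-0.03,0,0,0],[25,0,0,-0.035,0,0,0],[25,0,0,-0.035,0,0,0],[25,0,0,-0.03,0,0,0],[25,0,0,0,0,0,0]]}}

```text
time_s: 11.3
ee_pos: [0.5319, -0.3413, 0.2551]
eef_rot: [3.137, 0.002, 1.455]
force: [0.3, 0.3, -2.3]
grip_width: 0.0296
grip_force: 20.0
```

Run:
```python
from h import *
from station import ctrl
c=ctrl.camera("scene");P=cloud(c);cv2.imwrite("pics/s2.png",c["pixels"][80:280,150:550][:,:,::-1])
delta(.619,.184,.252,99.3)
```

```text
t 11.35 pos [ 531.4 -341.   252.8] rot [1.7992e+02 5.0000e-02 8.3350e+01] F [-0.7 -0.4 -1.6] w 29.5 gf 20.0 q [-0.63  0.46  1.2  -0.    1.49 -0.51]
turn first (tool) [ 0.0012  0.0011 -0.2783] then shift [503.9 171.2   0.8] | unturned shift [5.316e+02 2.620e+01 3.000e-01]
```

View pics/s2.png

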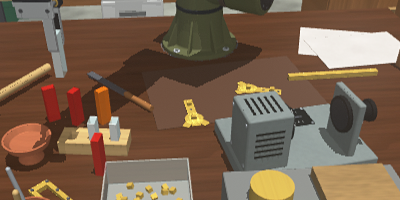

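The crop shows the glass held upright at (55,50) and the two short glasses still in the rack.

Emit:
{"fn": "servo_tool", "kwargs": {"plan": [[25,0,0,0,0,0,-0.09],[25,0,0,0,0,0,-0.1],[25,0,0,0,0,0,-0.088],[25,0.02,0.007,0,0,0,0],[25,0.04,0.0135,0,0,0,0],[25,0.045,0.0153,0,0,0,0],[25,0.045,0.0153,0,0,0,0],[25,0.045,0.0153,0,0,0,0]]}}

```text
time_s: 12.35
ee_pos: [0.5652, -0.1351, 0.2512]
eef_rot: [-3.141, -0.001, 1.731]
force: [0.7, 0.2, -1.2]
grip_width: 0.03
grip_force: 20.0
```

Emit:
{"fn": "servo_tool", "kwargs": {"plan": [[25,0.045,0.0153,0,0,0,0],[25,0.045,0.0153,0,0,0,0],[25,0.045,0.0153,0,0,0,0],[25,0.045,0.0153,0,0,0,0],[25,0.045,0.0153,0,0,0,0],[25,0.04,0.0135,0,0,0,0],[25,0.03,0.01,0,0,0,0],[25,0,0,0,0,0,0]]}}

```text
time_s: 13.35
ee_pos: [0.6157, 0.1722, 0.2507]
eef_rot: [-3.14, -0.0, 1.734]
force: [0.3, 0.3, -1.3]
grip_width: 0.0301
grip_force: 20.0
```

Run:
```python
from h import *
delta(.619,.184,.252,99.3)
# window-plane check from first top view: inner faces' depth in scene/top
a=np.radians(9.3);C=np.array([577.5,159.5]);Rt=np.array([[np.cos(a),np.sin(a)],[-np.sin(a),np.cos(a)]])
for n in("top0","scene0"):
    P=cloud(dict(np.load(n+".npz")))*1000;q=(P[...,:2]-C)@Rt.T;z=P[...,2]
    m=(abs(z-165)<4)&(abs(q[...,0]-45)<70)&(abs(q[...,1])<180)
    for s,nm in((-1,"house"),(1,"plate")):
        k=q[m&(s*q[...,1]>0)]
        print(n,nm,"x",np.percentile(k[:,0],[1,99]).round(1),"y",np.percentile(k[:,1],[1,99]).round(1))
    m=(abs(z-35)<3)&(abs(q[...,0])<125)&(abs(q[...,1])<165)
    k=q[m];print(n,"deck x",np.percentile(k[:,0],[.5,99.5]).round(1),"y",np.percentile(k[:,1],[.5,99.5]).round(1),cv2.minAreaRect(k.astype(np.float32)))
```

```text
t 13.35 pos [615.7 172.2 250.7] rot [-1.799e+02 -1.000e-02  9.937e+01] F [ 0.3  0.3 -1.3] w 30.1 gf 20.0 q [0.22 0.48 1.17 0.   1.49 0.05]
turn first (tool) [-0.0018 -0.0002  0.0011] then shift [11.1  5.2 -1.3] | unturned shift [11.1  5.2 -1.3]
top0 house x [-3.7 93.2] y [-143.9  -52.2]
top0 plate x [-3.7 92.7] y [ 84.3 100.1]
top0 deck x [-108.9  107.6] y [-149.1  147.4] ((-0.147125244140625, -0.4348297119140625), (219.6243133544922, 300.0083312988281), 0.003233955940231681)
scene0 house x [ 0.2 96.2] y [-146.2  -55.5]
scene0 plate x [-1.7 97. ] y [81.4 98.1]
scene0 deck x [-105.6  110.5] y [-152.   143.3] ((1.74481201171875, -2.7518157958984375), (222.49998474121094, 299.81390380859375), 0.04402078688144684)
```

Emit:
{"fn": "servo_tool", "kwargs": {"plan": [[25,0.011,0.0052,0,0,0,0],[25,0,0,0.015,0,0,0],[25,0,0,0.025,0,0,0],[25,0,0,0.025,0,0,0],[25,0,0,0.025,0,0,0],[25,0,0,0.02,0,0,0],[25,0,0,0.0125,0,0,0],[25,0,0,0,0,0,0]]}}

```text
time_s: 14.35
ee_pos: [0.6196, 0.1807, 0.1284]
eef_rot: [-3.14, 0.0, 1.732]
force: [-0.1, 0.3, -1.2]
grip_width: 0.0297
grip_force: 20.0
```

Run:
```python
from h import *
from station import ctrl
delta(.6191,.184,.1275,99.3)
for n in("scene","wrist"):
    c=ctrl.camera(n);np.savez(n+"5.npz",**c);cv2.imwrite(f"pics/{n}5.png",(c["pixels"] if n=="wrist" else cv2.resize(c["pixels"][120:260,350:550],None,fx=4,fy=4))[:,:,::-1])
delta(.6191,.184,.1275,99.3)
```

```text
t 14.35 pos [619.6 180.7 128.4] rot [-1.799e+02  1.000e-02  9.925e+01] F [-0.1  0.3 -1.2] w 29.7 gf 20.0 q [ 0.23  0.58  1.31 -0.    1.26  0.07]
turn first (tool) [-0.0017  0.0001 -0.0009] then shift [3.3 0.1 0.9] | unturned shift [3.3 0.1 0.9]
t 14.45 pos [620.3 181.1 130. ] rot [179.95  -0.    99.27] F [-0.1  0.4 -1.2] w 30.2 gf 20.0 q [ 0.23  0.58  1.31 -0.    1.26  0.07]
turn first (tool) [ 0.0009 -0.     -0.0006] then shift [ 3.1 -0.7  2.5] | unturned shift [ 3.1 -0.7  2.5]
```

View pics/scene5.png

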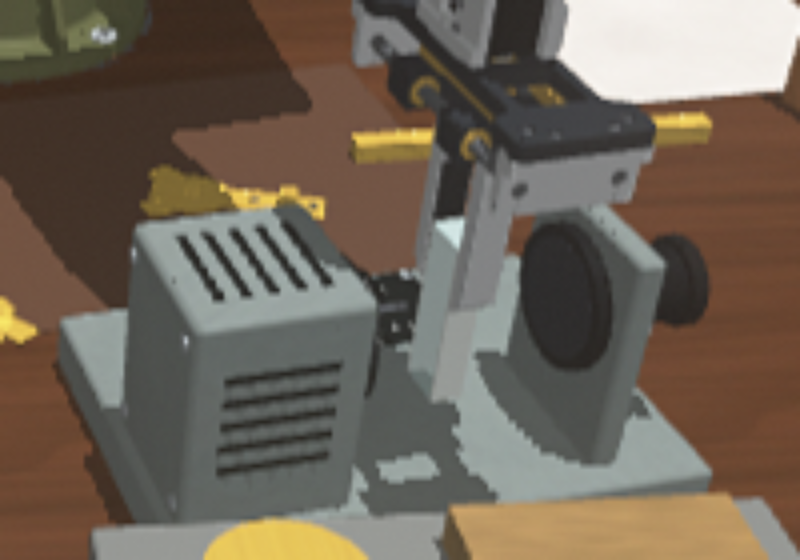

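View pics/wrist5.png

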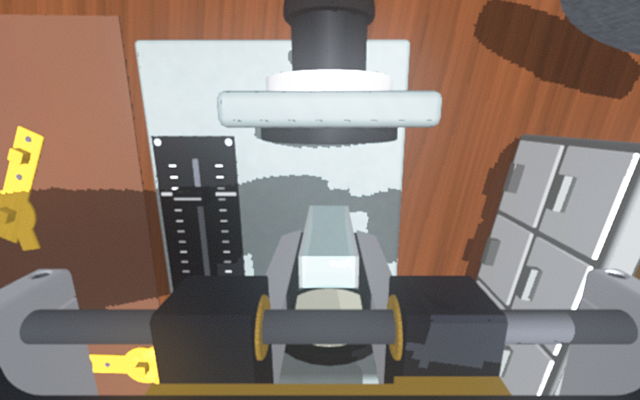

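The scene crop shows the glass hanging upright between the windows. In the wrist view its top is at (329,270), the analyser plate is at (330,108), and the cap line (187,199) is beside the mark (194). The two differ in height, so I'll check that by ray.

Emit:
{"fn": "servo_tool", "kwargs": {"plan": [[25,0.003,0,0.0015,0,0,0],[25,0,0,0,0,0,0],[25,0,0,0,0,0,0],[25,0,0,0,0,0,0],[25,0,0,0,0,0,0],[25,0,0,0,0,0,0],[25,0,0,0,0,0,0],[25,0,0,0,0,0,0]]}}

```text
time_s: 15.45
ee_pos: [0.6195, 0.1841, 0.128]
eef_rot: [3.142, 0.0, 1.733]
force: [0.5, 1.2, -1.2]
grip_width: 0.0299
grip_force: 20.0
```

Run:
```python
from h import *
from station import ctrl
a=np.radians(9.3);C=np.array([577.5,159.5]);Rt=np.array([[np.cos(a),np.sin(a)],[-np.sin(a),np.cos(a)]])
delta(.6191,.184,.1275,99.3)
c=ctrl.camera("wrist");P=cloud(c)*1000;q=np.dstack([(P[...,:2]-C)@Rt.T,P[...,2]]);z=q[...,2]
delta(.6191,.184,.1275,99.3)
def rep(nm,m):
    k=q[m];print(nm,len(k),"x",np.percentile(k[:,0],[1,50,99]).round(1),"y",np.percentile(k[:,1],[1,50,99]).round(1),"z",np.percentile(k[:,2],[5,50,95]).round(1),"rect",[np.round(t,1) for t in cv2.minAreaRect(k[:,:2].astype(np.float32))])
rep("plate top",(abs(z-165)<3)&(q[...,1]>60)&(q[...,1]<120)&(abs(q[...,0]-45)<60))
g=(abs(q[...,0]-45)<16)&(abs(q[...,1]-17)<14)
rep("glass top",g&(z>156)&(z<168)); rep("glass all",g&(z>60)&(z<156))
u,v=187,199
for nm,p,h in(("cap",(187.5,199),.0585),("m1",(170,194),.0355),("m2",(226,194),.0355)):
    I=c["pixels"].astype(float).min(2);w=8;sub=np.clip(I[p[1]-5:p[1]+6,int(p[0])-w:int(p[0])+w+1]-130,0,None)
    vv=(sub.sum(1)*np.arange(p[1]-5,p[1]+6)).sum()/sub.sum();r=ray(c,p[0],vv,h)*1000;print(nm,round(vv,2),(Rt@(r[:2]-C)).round(2))
t=ctrl.camera("top");T=cloud(t)*1000;q=np.dstack([(T[...,:2]-C)@Rt.T,T[...,2]]);z=q[...,2]
rep("top cap",(abs(z-58.5)<4)&(abs(q[...,0]+70)<16)&(abs(q[...,1]-24)<15))
s=ctrl.camera("scene");T=cloud(s)*1000;q=np.dstack([(T[...,:2]-C)@Rt.T,T[...,2]]);z=q[...,2]
rep("scene glass",(abs(q[...,0]-45)<22)&(abs(q[...,1]-17)<20)&(z>55)&(z<120))
```

```text
t 15.45 pos [619.5 184.1 128. ] rot [180.     0.    99.28] F [ 0.5  1.2 -1.2] w 29.9 gf 20.0 q [ 0.23  0.58  1.31 -0.    1.26  0.07]
turn first (tool) [ 0.      0.     -0.0003] then shift [-0.  -0.5  0.5] | unturned shift [-0.  -0.5  0.5]
t 15.5 pos [619.5 184.1 127.9] rot [-180.      0.     99.28] F [ 0.  -0.4 -1.8] w 29.7 gf 20.0 q [ 0.23  0.58  1.31 -0.    1.26  0.07]
turn first (tool) [-0.      0.     -0.0003] then shift [-0.1 -0.4  0.4] | unturned shift [-0.1 -0.4  0.4]
plate top 7973 x [-1.6 45.9 93.5] y [83.9 91.6 98.8] z [162.9 164.9 166.1] rect [array([46. , 91.3]), array([99.2, 15.8]), np.float64(0.0)]
glass top 2314 x [29.7 45.5 60.7] y [ 8.2 18.4 25.3] z [158.3 163.2 164.4] rect [array([44.9, 16.6]), array([18.7, 32.1]), np.float64(88.7)]
glass all 2251 x [29.4 45.4 60.6] y [24.3 24.8 25.4] z [ 76.  126.3 153.6] rect [array([45. , 24.7]), array([ 2.3, 32. ]), np.float64(87.9)]
cap 202.84 [-68.6   24.25]
m1 196.87 [-93.98  23.55]
m2 197.07 [-44.59  23.4 ]
top cap 58 x [-82.7 -69.3 -57.3] y [18.3 25.4 32.6] z [56.8 58.6 61.6] rect [array([-70.1,  25.5]), array([14.4, 25.9]), np.float64(88.4)]
scene glass 301 x [31.  58.1 62.6] y [ 5.9  8.3 24.2] z [ 70.3  93.8 117. ] rect [array([49.5,  9.9]), array([36.2, 17.9]), np.float64(31.6)]
```

Run:
```python
from h import *
from station import ctrl
a=np.radians(9.3);C=np.array([577.5,159.5]);Rt=np.array([[np.cos(a),np.sin(a)],[-np.sin(a),np.cos(a)]])
c=ctrl.camera("wrist");P=cloud(c)*1000;q=np.dstack([(P[...,:2]-C)@Rt.T,P[...,2]]);z=q[...,2]
def fit(nm,m):
    k=q[m];A=np.c_[k[:,0],k[:,2],np.ones(len(k))];s=np.linalg.lstsq(A,k[:,1],rcond=None)[0];print(nm,len(k),"yaw,tilt deg",np.degrees(s[:2]).round(2))
fit("glass face",(abs(q[...,0]-45)<14)&(abs(q[...,1]-24.8)<2.5)&(z>75)&(z<152))
k=(abs(z-165)<3)&(q[...,1]>60)&(q[...,1]<120)&(abs(q[...,0]-45)<48);fit("plate",k)
d=np.argwhere(k)
```

```text
glass face 1779 yaw,tilt deg [-0.05  0.12]
plate 7849 yaw,tilt deg [ 0.11 -3.08]
```

Emit:
{"fn": "servo_tool", "kwargs": {"plan": [[25,0.0005,0,0.0005,0,0,0],[25,0,0,0,0,0,0],[25,0,0,0,0,0,0],[25,0,0,0,0,0,0],[25,0,0,0,0,0,0],[25,0,0,0,0,0,0],[25,0,0,0,0,0,0],[25,0,0,0,0,0,0]]}}

```text
time_s: 16.65
ee_pos: [0.6194, 0.1846, 0.1274]
eef_rot: [-3.142, 0.0, 1.733]
force: [0.1, -0.8, -1.8]
grip_width: 0.03
grip_force: 20.0
```

```bash
python3 -c "
from station import ctrl
print(ctrl.get_obs()['ee_pos']);print(ctrl.hand_in())"
```

```text
[0.61944183 0.18462628 0.1274367 ]
the job is handed in; nothing more can be done
None
```

I handed the job in at about 17 s, no verdict shown: by camera the dimmer is within about 1 mm of the long mark, and the tall glass, gripped by its frosted sides, is upright, square and within about 1 mm of the beam's middle.

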